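# Pull the bit case home and snap its cover shut

## Robot

A 6-joint arm with a two-finger parallel gripper is mounted at the origin on the work surface. World frame = base frame: x ahead of the robot, y to its left, z up, the work surface at z = 0. Lengths are in m, angles in rad, forces in N, time in s.
With the tool pointing down it reaches from about 0.225 to 0.875 m from the base axis. Payload 3.4 kg.
Tool frame: the origin (TCP) lies where the fingers leave the gripper's body, on its centre line; the fingertips stand 73 mm ahead of it and the grasp point (between the pads) lies 54 mm ahead of it (manip.pinch_z is the distance from the TCP to the grasp point, in m); z points along the fingers, y is the line along which they close (so a half turn about z gives the same grasp; the last joint's range is limited). The gripper opens to 85 mm and grips with 20 to 120 N. Pads are 22 mm wide; open, the fingers measure 114 mm over their backs; the gripper's body (76 mm by 85 mm) begins 54 mm behind the grasp point. The pads swing forward as they close: fully open they stand 13 mm farther back than shut.
Start: joints at [1.094, 0.276, 1.505, -0, 1.361, -0.121], TCP at [0.2, 0.539, 0.304] pointing down, gripper open.
Joint ranges: [-2.89, 2.89], [-0.75, 2.08], [0.22, 2.7], [-1.18, 4.32], [0.11, 2.71], [-2.7, 2.7]. Speed limits (rad/s): [2.57, 2.57, 3.14, 3.14, 3.14, 3.14].

## Interface

Orientations are given as a 3x3 rotation matrix whose columns are the frame's x, y, z axes.
In Python, from rig import state, snapshot, camera_info, job, find_in, manip gives the robot as it stands.
- The arm moves only by the tool jog_arm, never from a script. Its argument "increments" is a list of rows, each a list of 3 entries, a list of its own where there are three numbers: the opening in per cent of the stroke, from 0 (shut) to 100 (fully open), then the shift along the world's x, y, z in cm, then the turn, a rotation vector about the world's x, y, z in rad. A call has 1 to 8 rows; each row shifts and turns the commanded pose from where the row before left it; what a row does not reach is not made up. A row lasts 1/12 s, in which the tool goes at most 41.7 mm and 7.16 degrees, less where a joint would pass 70% of its speed; a pose out of reach is approached as far as the arm can. A call is refused whole if a number of a shift passes 4.17 or a number of a turn 0.125, either way. A call with a gripper value outside its range is refused whole. The fingers move at their own pace and stop on an object; the grip force is fixed at half the most. Time passes only in rows, so rows that do not move let the fingers close. It gives the time, the measured TCP pose, the force, the opening and the grip force at its end, in the units of the state.
- state(): the state, without advancing time (a new reading comes with each control period).
- snapshot(name): name is "side" or "top"; returns the picture (400x640x3 uint8, red, green, blue); there is no depth.
- camera_info(name): a dict with "camera_matrix" (3x3 intrinsics, pixels), "origin" and "orientation" of the camera in the world. Camera axes: x right, y down, z forward; pixel columns grow to the right and rows downward; lengths in m; the calibration is good to about 2 mm. A picture is of the moment at which its call begins. camera_info takes no time and is no camera call.
- job.job_done(): hands the job in; it is judged then, once.
Trained networks look in the newest picture that a camera, given by its name, has taken for a name from the list of things; names that differ only in an ending like _2 or _b are one class to them, and where a whole thing is asked for, a point or a joint stands for the part that bears it (a point fixed in the world has none). Each returns a list of dicts, best first, with "p" (0 to 1); they miss things now and then, are a little off and sometimes report something else, mostly with a low value. They report only what shows in the picture. A call takes as long as a camera call.
- find_in(target, camera): "xyz" ([x, y, z] in m, in world coordinates, good to about 4 mm: the middle of the surface that is visible of it).
The state is a dict: "t": time; "qpos": joint angles; "joint_vel": joint speeds; "joint_efforts": joint torques, N m; "eef_pos": TCP position; "tcp_rot": TCP orientation; "wrist_force": force on the tool from outside, world axes, zero at the start; "ft_torque": the same for the moment, N m; "opening": opening from 0.0 (shut) to 1.0 (fully open); "grip_force": force on a finger pad.
Only numpy, scipy, OpenCV 4.12 (cv2) and the standard library are available. Lean on these libraries where they do the work, as an engineer would, in place of code of your own. Each camera call takes 0.05 s, during which the arm holds its last target. There are 200 camera calls.

## Task

Hook your fingers behind the orange far lip of the black driver-bit case and drag it over the table, without lifting it, until its whole near side sits flush against the wooden bench stop, not sticking out past the stop's ends. Then press the case's hinged cover down until the catch snaps over it and holds it shut. Do not knock the meter, the smoke alarm or the mug about.

Things in the scene. Friction and masses are not known exactly. Their poses are not given: they have to be found in the camera images.
- stop: Bench stop screwed to the table (never moves): light wooden bar 25 (x) x 200 (y) x 28 mm high with a yellow stripe at its middle. Origin: centre of its underside. Its +x face looks away from the robot, and the case comes to rest against it. Its position and yaw vary.
- stop_face (a point): Middle of the bench stop's +x face at table height (12.5 mm from the stop's origin along its x); same axes as the stop.
- case: Loose black open case of driver bits, 0.5 to 1 kg, 160 (x) x 140 (y) x 45 mm high, walls 5 mm, some 85 to 135 mm beyond the stop, up to 20 mm off-centre and turned up to 0.2 rad from it. Origin: centre of its underside; x points to its far side. Bits lie under the cover in the -x half; the +x half is open, its tools fixed. When home, its origin is 80 mm from stop_face along the stop's x.
- far_lip (a point): Middle of the outermost top edge of the case's far lip, 86 mm from the case's origin along its x, 45 mm high. The lip is an orange flange along the whole 140 mm far side, 37 to 45 mm above the table, standing 6 mm out beyond the far wall; the space behind it is free.
- near_face (a point): Middle of the lower edge of the case's near outer face, 80 mm from the case's origin along its -x. Same axes as the case.
- cover (a joint): Cover angle, rad: 0 shut (level), 0.75 to 1.15 at the start, 1.35 fully open. Grey plate 86 mm (hinge to free edge) x 136 x 5 mm, hinged along the case's near side, free edge swinging up and back to the robot. Push its outer face, which looks up and to the robot. A weak spring (0.12 Nm) reopens it unless it is pressed home (up to about 10 N near the edge) under the catch, which holds it.
- cover_hinge (a point): Middle of the cover's hinge axis (parallel to the case's y), 78 mm from the case's origin along its -x, 45 mm above the case's underside. The axes of this point turn with the cover: x runs along the cover to its free edge. The outer face is 5.5 mm off the axis.
- cover_edge (a point): Middle of the cover's free edge, on its outer face, 86 mm from the hinge axis. When shut, it lies 8 mm beyond the case's middle, 50.5 mm above the table. An orange sprung catch (40 mm wide, up to 61 mm above the table) on the case there gives way by itself and snaps 3 mm over the edge; press beside or short of it, not on it.
- meter: Bystander: loose orange multimeter 150 x 76 x 34 mm, origin at the centre of its underside.
- alarm: Bystander: loose white smoke alarm, disc 110 mm across, 34 mm high, origin at the centre of its underside.
- mug: Bystander: loose blue mug, 80 mm across, 92 mm high, origin at the centre of its underside.

How it is judged:
On the way, in this order (a step that is already met when the one before it is completed fails the run):
1. the fingers, beyond the far part of the case, are dragging it: it has moved more than 20 mm (contact force between the fingers and case above 0.3 N and x of the grasp point in the frame of case above 0.06 m and distance of case from where it was at the start of the episode above 0.02 m), for 0.1 s.
2. the case stands home at the stop (within 8 mm, its middle within 30 mm of the stop's, square within 0.06 rad), the cover still open (x of near_face in the frame of stop_face below 0.008 m and y of near_face in the frame of stop_face between -0.03 and 0.03 m and angle between the y axis of case and the y axis of stop, either way round below 0.06 rad and height (world z) of case below 0.006 m and angle between case's own z axis and vertical below 0.05 rad and linear speed of case below 0.02 m/s and value of joint cover above 0.4 rad), for 0.2 s.
3. the cover is snapped shut (below 0.035 rad) (value of joint cover below 0.035 rad), for 0.2 s.
At the end, for the whole second after the job is handed in: The case stands flat on the table, at rest, its near side within 8 mm of the bench stop, its middle within 30 mm of the stop's middle (so not past its ends) and square to it within 0.06 rad, and the cover is shut (angle below 0.035 rad) (x of near_face in the frame of stop_face below 0.008 m and y of near_face in the frame of stop_face between -0.03 and 0.03 m and angle between the y axis of case and the y axis of stop, either way round below 0.06 rad and height (world z) of case below 0.006 m and angle between case's own z axis and vertical below 0.05 rad and linear speed of case below 0.02 m/s and value of joint cover below 0.035 rad); the robot touches nothing.
It fails at once if the case is lifted (over 15 mm) or tipped (over 0.2 rad) (height (world z) of case above 0.015 m or angle between case's own z axis and vertical above 0.2 rad).
It fails at once if the meter, the alarm or the mug is moved by more than 30 mm (distance of any of meter, alarm, mug from where it was at the start of the episode above 0.03 m).
It also fails if it takes over 48 s, if anything falls off the work surface, if the arm or the gripper's body presses on something with over 40 N, if the wrist force passes 120 N, or if a joint passes its speed limit or range.

## Working session

There is one attempt and no reset: what is moved stays moved. The work goes in short steps, Python scripts to look and compute and a tool call to move; the robot and the scene stay as the last step left them, time stands still between calls to the robot, and variables do not carry over. Pictures are saved under pics/ and viewed, at most 10 in all, crops included, and the job is handed in when it is done.

Besides the shell and the picture viewer there is one more tool, called after "Emit:" as name(argument=value, ...), one argument or row to a line, values as JSON. jog_arm: Moves the arm, as the interface text tells. Its arguments: {"type":"object","properties":{"increments":{"type":"array","items":{"type":"array"}}},"required":["increments"]}

```bash
mkdir -p pics; python3 - <<'E'
from rig import *
import cv2
for c in("top","side"):
    cv2.imwrite(f"pics/{c}1.png",snapshot(c)[:,:,::-1])
    i=camera_info(c);print(c,i["camera_matrix"],i["origin"],i["orientation"])
    for n in("stop","case","far_lip","cover_edge","cover","meter","alarm","mug"):
        print(n,[(d["xyz"],d["p"]) for d in find_in(n,c)[:2]])
s=state();print(s["t"],s["eef_pos"],s["tcp_rot"])
E
```

```text
top [[362.14774552   0.         315.6193521 ]
 [  0.         362.14774552 201.93902936]
 [  0.           0.           1.        ]] [0.47815335 0.04191024 1.10387976] [[-0.02757699 -0.99402526  0.10560914]
 [-0.99911996  0.02406873 -0.03435118]
 [ 0.03160406 -0.1064635  -0.99381422]]
stop [([0.3786, 0.0687, 0.0329], 0.8)]
case [([0.607, 0.0728, 0.0463], 0.88)]
far_lip [([0.6045, 0.0768, 0.0466], 0.93)]
cover_edge [([0.55, 0.0557, 0.0868], 0.59)]
cover [([0.543, 0.0568, 0.087], 0.63)]
meter [([0.5302, -0.1661, 0.0335], 0.6), ([0.5763, 0.3239, 0.0346], 0.29)]
alarm [([0.5776, 0.326, 0.0369], 0.85)]
mug [([0.7668, -0.1684, 0.0406], 0.62)]
side [[384.10058627   0.         317.8551788 ]
 [  0.         384.10058627 202.6824741 ]
 [  0.           0.           1.        ]] [ 0.52907108 -0.63546193  0.81482938] [[ 0.99686801 -0.04816017  0.06272769]
 [-0.07722797 -0.76363319  0.64101497]
 [ 0.01702956 -0.64385165 -0.76496082]]
stop [([0.3795, 0.0445, 0.0266], 0.76)]
case [([0.5903, 0.0495, 0.0348], 0.83)]
far_lip [([0.5985, 0.0482, 0.0376], 0.86)]
cover_edge [([0.5484, 0.0505, 0.085], 0.92)]
cover [([0.5447, 0.0529, 0.0852], 0.68), ([0.5921, 0.0514, 0.0397], 0.67)]
meter [([0.5278, -0.1811, 0.0329], 0.87), ([0.5438, 0.0513, 0.0841], 0.29)]
alarm [([0.5759, 0.303, 0.0295], 0.93)]
mug [([0.7626, -0.1709, 0.0566], 0.95)]
0.9 [0.20030794 0.53900485 0.30393138] [[-9.37389309e-01  3.48283330e-01  7.04141213e-05]
 [ 3.48283335e-01  9.37389307e-01  7.52707295e-05]
 [-3.97899041e-05  9.50820422e-05 -9.99999995e-01]]
```

View pics/top1.png

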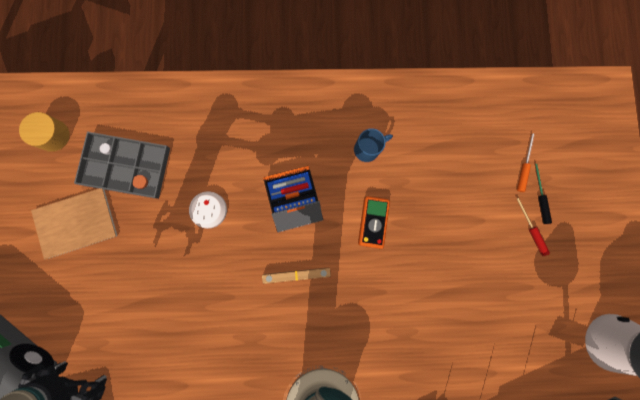

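View pics/side1.png

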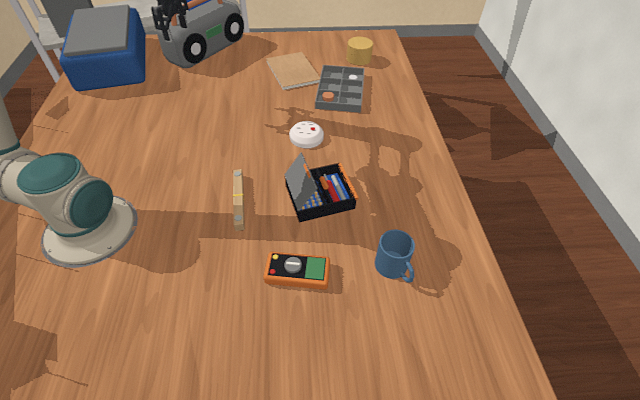

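The top view shows the case at (293,197) with its orange lip from (264,179) to (309,168), and the stop at (296,276). The mug is at (370,145), the meter at (374,222) and the alarm at (207,210). I'll enlarge the crop to get corners.

```bash
cat > h.py <<'E'
from rig import *
import cv2, numpy as np
def px(c,u,v,z):
    i=camera_info(c);K=np.array(i["camera_matrix"]);R=np.array(i["orientation"]);o=np.array(i["origin"])
    d=R@np.linalg.solve(K,[u,v,1]);return (o+d*(z-o[2])/d[2]).round(4)
def crop(src,out,x,y,w,h,s):
    im=cv2.imread(src) if isinstance(src,str) else src
    cv2.imwrite(out,cv2.resize(im[y:y+h,x:x+w],None,fx=s,fy=s,interpolation=cv2.INTER_CUBIC))
E
python3 -c "
from h import *
crop('pics/top1.png','pics/c1.png',250,160,100,130,4.6)
for u,v in((264,179),(309,168)):print(px('top',u,v,.045))"
```

```text
[0.6624 0.1557 0.045 ]
[0.6925 0.0222 0.045 ]
```

View pics/c1.png

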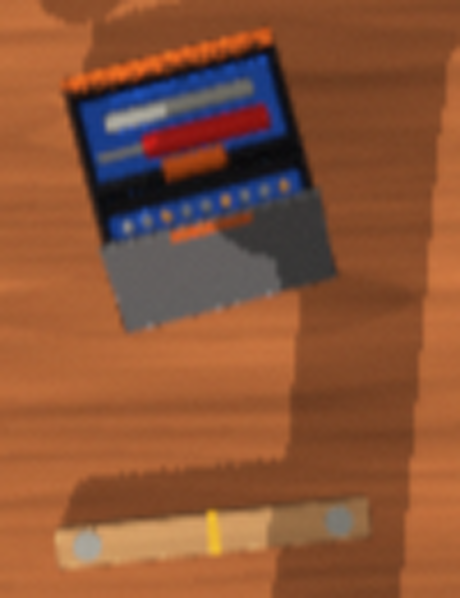

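```bash
python3 -c "
from h import *
P=lambda u,v,z:px('top',250+u/4.6,160+v/4.6,z)
a,b=P(65,82,.045),P(270,30,.045);m=(a+b)/2;d=b-a;yaw=np.arctan2(d[0],-d[1]);print('lip',a,b,m,np.linalg.norm(d),yaw)
for uv in((56,530),(368,498),(62,568),(370,535),(213,513),(213,552)):print(uv,P(*uv,.028))
a,b=P(56,530,.028),P(368,498,.028);d=b-a;print('stop',(a+b)/2,np.linalg.norm(d),np.arctan2(d[0],-d[1]))
for z in(.1,.11,.12):print('cov',P(125,330,z),P(336,275,z))
"
```

```text
lip [0.6659 0.1553 0.045 ] [0.697 0.023 0.045] [0.68145 0.08915 0.045  ] 0.1359062176649766 0.23088000783520385
(56, 530) [0.3817 0.1663 0.028 ]
(368, 498) [ 0.3957 -0.0321  0.028 ]
(62, 568) [0.3579 0.1628 0.028 ]
(370, 535) [ 0.3725 -0.0326  0.028 ]
(213, 513) [0.3893 0.0669 0.028 ]
(213, 552) [0.3649 0.0674 0.028 ]
stop [0.3887 0.0671 0.028 ] 0.19889333824942454 0.07044774297389095
cov [0.5048 0.1155 0.1   ] [ 0.5345 -0.012   0.1   ]
cov [0.5046 0.1147 0.11  ] [ 0.534  -0.0115  0.11  ]
cov [0.5043 0.114  0.12  ] [ 0.5334 -0.011   0.12  ]
```

Emit:
jog_arm(
  increments=[
    [100,[3,-2.6,0],[0,0,0.035]],
    [100,[3,-2.6,0],[0,0,0.035]],
    [100,[3,-2.6,0],[0,0,0.035]],
    [100,[3,-2.6,0],[0,0,0.035]],
    [100,[3,-2.6,0],[0,0,0.035]],
    [100,[3,-2.6,0],[0,0,0.035]],
    [100,[3,-2.6,0],[0,0,0.035]],
    [100,[3,-2.6,0],[0,0,0.035]],
  ],
)

```text
t: 1.57
eef_pos: [0.4415, 0.3295, 0.3042]
tcp_rot: [[-0.997, 0.074, 0.0], [0.074, 0.997, 0.0], [-0.0, 0.0, -1.0]]
wrist_force: [0.7, -0.4, -0.2]
opening: 1.001
grip_force: 0.0
```

Emit:
jog_arm(
  increments=[
    [100,[3,-2.6,0],[0,0,0.035]],
    [100,[3,-2.6,0],[0,0,0.035]],
    [100,[3,-2.6,0],[0,0,0.035]],
    [100,[3,-2.6,0],[0,0,0.035]],
    [100,[3,-2.6,0],[0,0,0.035]],
    [100,[3,-2.6,0],[0,0,0.035]],
    [100,[3,-2.6,0],[0,0,0.035]],
    [100,[3,-2.6,0],[0,0,0.035]],
  ],
)

```text
t: 2.23
eef_pos: [0.6816, 0.1214, 0.3039]
tcp_rot: [[-0.979, -0.204, 0.0], [-0.204, 0.979, 0.0], [-0.0, 0.0, -1.0]]
wrist_force: [0.7, 1.4, 0.3]
opening: 0.999
grip_force: 0.0
```

Emit:
jog_arm(
  increments=[
    [100,[3,-2.6,-2],[0,0,0.02]],
    [100,[0,0,-3],[0,0,0]],
    [100,[0,0,0],[0,0,0]],
    [100,[0,0,0],[0,0,0]],
  ],
)

```text
t: 2.57
eef_pos: [0.7074, 0.0983, 0.2528]
tcp_rot: [[-0.975, -0.221, -0.006], [-0.221, 0.975, 0.0], [0.006, 0.002, -1.0]]
wrist_force: [0.0, -0.5, -0.0]
opening: 1.002
grip_force: 0.0
```

```bash
python3 -c "
from h import *
s=state();R=np.array(s['tcp_rot']);print(s['t'],s['eef_pos'],np.arctan2(R[1,1],R[0,1]),s['qpos'],s['wrist_force'])
cv2.imwrite('pics/s2.png',snapshot('side')[:,:,::-1]);crop('pics/s2.png','pics/s2c.png',230,80,200,200,3)"
```

```text
2.5667 [0.70742308 0.09832884 0.25282014] 1.7941195326887864 [ 4.05213541e-02  5.16074869e-01  1.24704261e+00  6.63195765e-04
  1.38431259e+00 -1.75372782e+00] [ 0.00352947 -0.45588682 -0.03088926]
```

View pics/s2c.png

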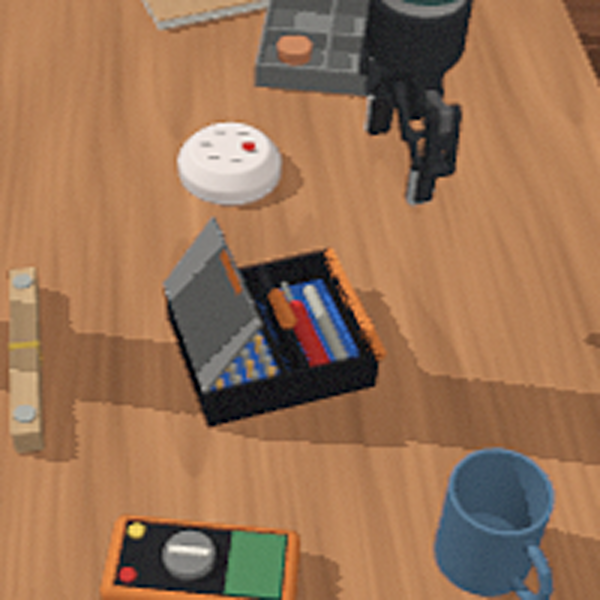

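The side view agrees: case with the cover open, gripper beyond the lip, whose ends are at about (341,163) and (358,197) full-frame.

```bash
python3 -c "
from h import *
P=lambda u,v,z:px('side',230+u/3,80+v/3,z)
a,b=P(333,250,.045),P(383,352,.045);d=b-a;print(a,b,(a+b)/2,np.linalg.norm(d),np.arctan2(d[0],-d[1]))
print(P(36,268,.028),P(42,432,.028),P(40,345,.028))"
```

```text
[0.67   0.1527 0.045 ] [0.6992 0.0215 0.045 ] [0.6846 0.0871 0.045 ] 0.13441011866671349 0.2189917347587932
[0.3855 0.1626 0.028 ] [ 0.4003 -0.0351  0.028 ] [0.394  0.0638 0.028 ]
```

Emit:
jog_arm(
  increments=[
    [100,[0.3,0,-4],[0,0,0]],
    [100,[0.3,0,-4],[0,0,0]],
    [100,[0,0,-4],[0,0,0]],
    [100,[0,0,-3],[0,0,0]],
    [100,[0,0,-1],[0,0,0]],
    [100,[0,0,0],[0,0,0]],
    [100,[0,0,0],[0,0,0]],
  ],
)

```text
t: 3.2
eef_pos: [0.7156, 0.0995, 0.0977]
tcp_rot: [[-0.975, -0.223, 0.004], [-0.223, 0.975, 0.0], [-0.004, -0.0, -1.0]]
wrist_force: [-0.1, 0.9, 0.9]
opening: 0.999
grip_force: 0.0
```

Emit:
jog_arm(
  increments=[
    [100,[0,0,-1.4],[0,0,0]],
    [100,[-0.7,-0.15,0],[0,0,0]],
    [100,[-0.7,-0.15,0],[0,0,0]],
    [100,[-0.7,-0.15,0],[0,0,0]],
    [100,[-0.7,-0.15,0],[0,0,0]],
    [100,[-0.7,-0.15,0],[0,0,0]],
  ],
)

```text
t: 3.7
eef_pos: [0.6814, 0.0912, 0.0836]
tcp_rot: [[-0.975, -0.222, 0.008], [-0.222, 0.975, 0.001], [-0.008, -0.001, -1.0]]
wrist_force: [5.6, 1.3, 2.6]
opening: 1.0
grip_force: 2.9
```

Emit:
jog_arm(
  increments=[
    [100,[-0.8,-0.1,0],[0,0,-0.01]],
    [100,[-0.8,-0.1,0],[0,0,-0.02]],
    [100,[-0.8,-0.1,0],[0,0,-0.02]],
    [100,[-0.8,-0.1,0],[0,0,-0.02]],
    [100,[-0.8,-0.1,0],[0,0,-0.02]],
    [100,[-0.8,-0.1,0],[0,0,-0.02]],
  ],
)

```text
t: 4.2
eef_pos: [0.6339, 0.0845, 0.0836]
tcp_rot: [[-0.993, -0.114, 0.009], [-0.114, 0.994, -0.001], [-0.009, -0.002, -1.0]]
wrist_force: [4.6, -0.2, 3.5]
opening: 1.002
grip_force: 2.8
```

```bash
python3 -c "
from h import *
crop(snapshot('top')[:,:,::-1],'pics/c3.png',240,140,120,150,4)
print(find_in('far_lip','top')[:1],find_in('case','top')[:1])"
```

```text
[{'xyz': [0.5743, 0.0868, 0.0217], 'p': 0.68}] [{'xyz': [0.5728, 0.0874, 0.0246], 'p': 0.76}]
```

View pics/c3.png

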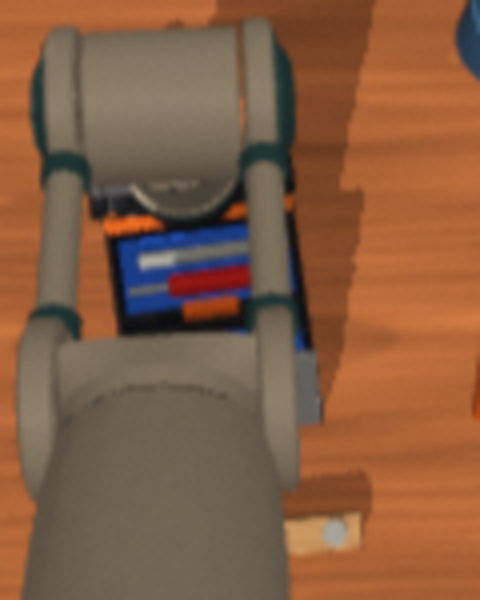

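The case follows, with its lip from (266,194) to (314,191) full-frame, nearly square already. I'll keep dragging it.

Emit:
jog_arm(
  increments=[
    [100,[-0.8,-0.1,0],[0,0,-0.007]],
    [100,[-0.8,-0.1,0],[0,0,-0.007]],
    [100,[-0.8,-0.1,0],[0,0,-0.007]],
    [100,[-0.8,-0.1,0],[0,0,-0.007]],
    [100,[-0.8,-0.1,0],[0,0,-0.007]],
    [100,[-0.7,0,0],[0,0,-0.007]],
    [100,[-0.5,0,0],[0,0,-0.003]],
  ],
)

```text
t: 4.93
eef_pos: [0.5814, 0.08, 0.0824]
tcp_rot: [[-0.998, -0.069, 0.006], [-0.069, 0.998, -0.0], [-0.006, -0.0, -1.0]]
wrist_force: [5.4, -0.5, 3.0]
opening: 0.996
grip_force: 2.8
```

Emit:
jog_arm(
  increments=[
    [100,[-0.4,0,0],[0,0,0]],
    [100,[-0.3,0,0],[0,0,0]],
    [100,[-0.3,0,0],[0,0,0]],
  ],
)

```text
t: 5.18
eef_pos: [0.5719, 0.0801, 0.0824]
tcp_rot: [[-0.998, -0.07, 0.007], [-0.07, 0.998, 0.0], [-0.006, -0.0, -1.0]]
wrist_force: [6.4, -0.3, 1.7]
opening: 1.002
grip_force: 2.9
```

Emit:
jog_arm(
  increments=[
    [100,[-0.3,0,0],[0,0,0]],
    [100,[-0.3,0,0],[0,0,0]],
  ],
)

```text
t: 5.35
eef_pos: [0.5671, 0.08, 0.0825]
tcp_rot: [[-0.998, -0.07, 0.009], [-0.07, 0.998, -0.0], [-0.009, -0.001, -1.0]]
wrist_force: [11.5, -1.3, 0.2]
opening: 1.001
grip_force: 5.8
```

Emit:
jog_arm(
  increments=[
    [100,[-0.3,0,0],[0,0,0]],
    [100,[-0.2,0,0],[0,0,0]],
  ],
)

```text
t: 5.52
eef_pos: [0.5665, 0.0799, 0.0835]
tcp_rot: [[-0.997, -0.069, 0.02], [-0.069, 0.998, 0.0], [-0.02, -0.001, -1.0]]
wrist_force: [17.3, -0.2, -0.9]
opening: 1.004
grip_force: 8.5
```

It's home against the stop. I'll hold, back off, then rise.

Emit:
jog_arm(
  increments=[
    [100,[-0.2,0,0],[0,0,0]],
    [100,[0,0,0],[0,0,0]],
    [100,[0,0,0],[0,0,0]],
    [100,[0.8,0,0],[0,0,0]],
    [100,[1.0,0,0],[0,0,0]],
    [100,[1.5,0.1,0],[0,0,0]],
    [100,[1,0,0],[0,0,0]],
    [100,[0,0,3],[0,0,0]],
  ],
)

```text
t: 6.18
eef_pos: [0.5975, 0.0809, 0.1058]
tcp_rot: [[-0.998, -0.069, -0.012], [-0.069, 0.998, -0.0], [0.012, 0.001, -1.0]]
wrist_force: [-0.2, 0.7, -0.6]
opening: 0.998
grip_force: 0.0
```

Emit:
jog_arm(
  increments=[
    [60,[0,0,4],[0,0,0]],
    [40,[0,0,4],[0,0,0]],
    [20,[0,0,4],[0,0,0]],
    [0,[0,0,4],[0,0,0]],
    [0,[0,0,0],[0,0,0]],
    [0,[0,0,0],[0,0,0]],
  ],
)

```text
t: 6.68
eef_pos: [0.6, 0.0812, 0.2737]
tcp_rot: [[-0.998, -0.069, 0.004], [-0.069, 0.998, 0.0], [-0.004, -0.0, -1.0]]
wrist_force: [-0.1, 0.9, -0.1]
opening: 0.141
grip_force: 0.0
```

```bash
python3 -c "
from h import *
crop(snapshot('side')[:,:,::-1],'pics/s4.png',220,80,200,150,4)
s=state();print(s['t'],s['eef_pos'],s['tcp_rot'],s['wrist_force'],s['opening'])
print(find_in('far_lip','side')[:1],find_in('cover_edge','side')[:2])"
```

```text
6.7333 [0.59881097 0.08117739 0.27120887] [[-9.97595112e-01 -6.93027879e-02 -1.05602635e-03]
 [-6.93029480e-02  9.97595654e-01  1.15768573e-04]
 [ 1.04546421e-03  1.88675901e-04 -9.99999436e-01]] [ 0.17757493 -0.02948228 -1.21464233] 0.056222341545384136
[{'xyz': [0.4647, 0.0542, 0.0305], 'p': 0.94}] [{'xyz': [0.4162, 0.0617, 0.0915], 'p': 0.68}]
```

View pics/s4.png

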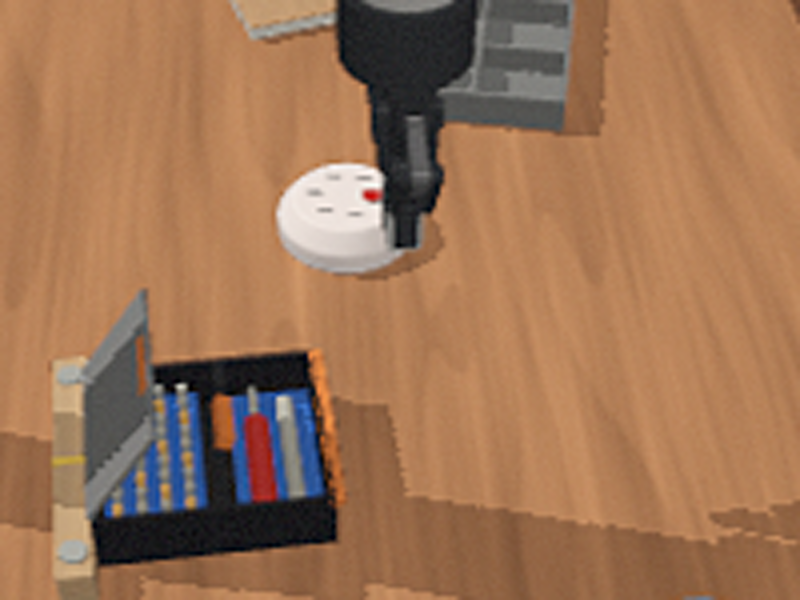

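Side view: the case is flush and square at the stop, with the lip at (298,167)–(305,205) full-frame and the cover still open. I'll measure the lip and the cover's free edge.

```bash
python3 -c "
from h import *
P=lambda u,v,z:px('side',220+u/4,80+v/4,z)
a,b=P(318,350,.045),P(343,502,.045);d=b-a;print(a,b,(a+b)/2,np.linalg.norm(d),np.arctan2(d[0],-d[1]))
for z in(.1,.11,.12,.13):print(z,P(146,290,z),P(153,425,z))
"
```

```text
[0.5503 0.1429 0.045 ] [0.56   0.0021 0.045 ] [0.55515 0.0725  0.045  ] 0.14113373090795836 0.06878336494101338
0.1 [0.4347 0.1521 0.1   ] [0.4422 0.0268 0.1   ]
0.11 [0.436  0.1411 0.11  ] [0.4434 0.0176 0.11  ]
0.12 [0.4374 0.1301 0.12  ] [0.4447 0.0083 0.12  ]
0.13 [0.4387 0.1191 0.13  ] [ 0.4459 -0.001   0.13  ]
```

Emit:
jog_arm(
  increments=[
    [30,[-4,0,0],[0,0,0]],
    [60,[-4,0,0],[0,0,0]],
    [100,[-4,0,0],[0,0,0]],
    [100,[-4,-0.4,0],[0,0,0]],
    [100,[-2.6,-0.4,0],[0,0,0]],
    [100,[0,0,0],[0,0,0]],
    [100,[0,0,0],[0,0,0]],
  ],
)

```text
t: 7.42
eef_pos: [0.4114, 0.0731, 0.2698]
tcp_rot: [[-0.998, -0.069, -0.003], [-0.069, 0.998, 0.0], [0.003, 0.0, -1.0]]
wrist_force: [1.1, 0.2, 0.4]
opening: 0.978
grip_force: 0.0
```

Emit:
jog_arm(
  increments=[
    [100,[0.3,-0.5,-3],[0,0,0]],
    [100,[0.3,-0.5,-3],[0,0,0]],
    [100,[0,0,-3],[0,0,0]],
    [100,[0,0,0],[0,0,0]],
    [100,[0,0,0],[0,0,0]],
  ],
)

```text
t: 7.83
eef_pos: [0.4193, 0.0631, 0.1795]
tcp_rot: [[-0.998, -0.069, -0.005], [-0.069, 0.998, 0.0], [0.005, 0.001, -1.0]]
wrist_force: [0.2, 0.1, 0.2]
opening: 1.0
grip_force: 0.0
```

Emit:
jog_arm(
  increments=[
    [100,[0.2,0,-0.8],[0,0,0]],
    [100,[0.5,0,-0.4],[0,0,0]],
    [100,[0.5,0.1,-0.4],[0,0,0]],
    [100,[0.5,0.1,-0.4],[0,0,0]],
    [100,[0.5,0,-0.6],[0,0,0]],
  ],
)

```text
t: 8.25
eef_pos: [0.443, 0.0654, 0.1558]
tcp_rot: [[-0.998, -0.069, 0.003], [-0.069, 0.998, 0.0], [-0.003, 0.0, -1.0]]
wrist_force: [0.9, 0.3, 0.8]
opening: 0.999
grip_force: 0.6
```

```bash
python3 -c "
from h import *
crop(snapshot('side')[:,:,::-1],'pics/s5.png',210,80,150,150,4)"
```

```text
(no output)
```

View pics/s5.png

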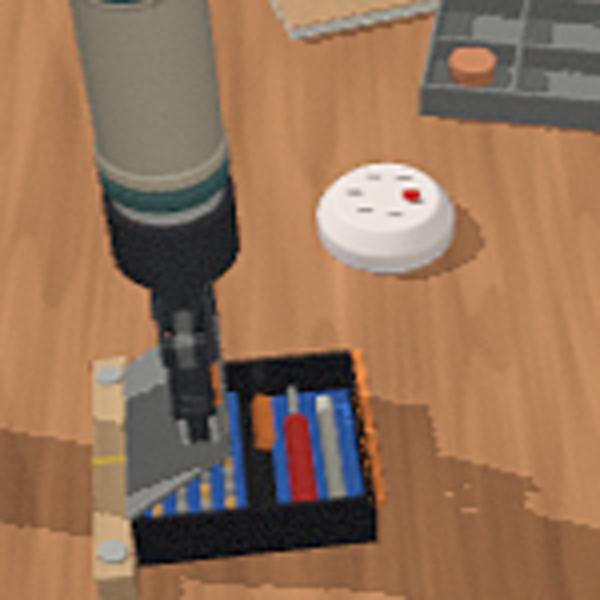

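The fingers are on the cover's outer face near its free edge, tip at about (260,188) full-frame, and the cover is partly closed. Next I'll press down.

Emit:
jog_arm(
  increments=[
    [100,[0.2,0,-0.8],[0,0,0]],
    [100,[0.2,0,-0.8],[0,0,0]],
    [100,[0.2,0,-0.8],[0,0,0]],
    [100,[0.2,0,-0.8],[0,0,0]],
    [100,[0.1,0,-0.6],[0,0,0]],
    [100,[0,0,-0.3],[0,0,0]],
  ],
)

```text
t: 8.8
eef_pos: [0.4513, 0.0652, 0.1136]
tcp_rot: [[-0.998, -0.069, 0.001], [-0.069, 0.998, 0.0], [-0.001, 0.0, -1.0]]
wrist_force: [1.4, 0.3, 3.8]
opening: 0.998
grip_force: 2.0
```

Emit:
jog_arm(
  increments=[
    [100,[0,0,-0.3],[0,0,0]],
    [100,[0,0,-0.3],[0,0,0]],
  ],
)

```text
t: 8.97
eef_pos: [0.4516, 0.0652, 0.1092]
tcp_rot: [[-0.998, -0.069, 0.002], [-0.069, 0.998, 0.0], [-0.002, 0.0, -1.0]]
wrist_force: [-5.1, -0.4, 43.3]
opening: 0.999
grip_force: 22.1
```

Emit:
jog_arm(
  increments=[
    [100,[0,0,0],[0,0,0]],
    [100,[0,0,1],[0,0,0]],
    [100,[0,0,3],[0,0,0]],
    [100,[0,0,4],[0,0,0]],
    [100,[0,0,4],[0,0,0]],
    [100,[0,0,4],[0,0,0]],
    [100,[0,0,0],[0,0,0]],
    [100,[0,0,0],[0,0,0]],
  ],
)

```text
t: 9.63
eef_pos: [0.4506, 0.0651, 0.2698]
tcp_rot: [[-0.998, -0.069, 0.003], [-0.069, 0.998, -0.0], [-0.003, -0.0, -1.0]]
wrist_force: [0.0, 0.5, -0.1]
opening: 1.001
grip_force: 0.0
```

```bash
python3 -c "
from h import *
crop(snapshot('side')[:,:,::-1],'pics/s6.png',210,80,150,150,4)"
```

```text
(no output)
```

View pics/s6.png

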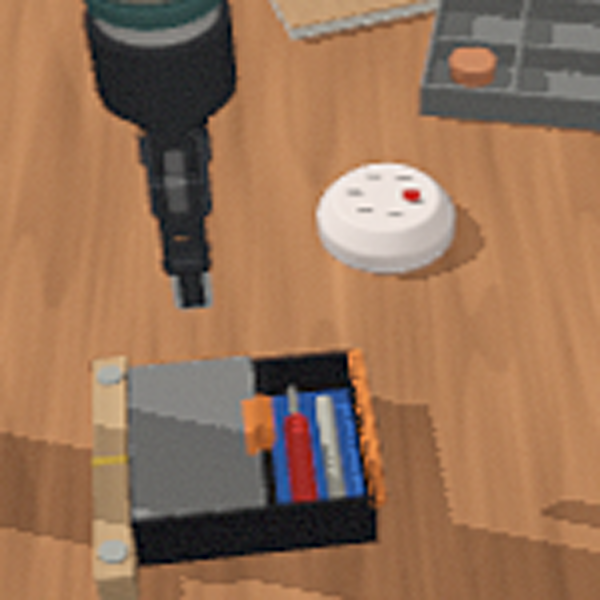

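The cover is shut under the orange catch at about (274,186) full-frame. The case is flush and square against the stop, and the gripper is clear.

```bash
python3 -c "
from rig import job
print(job.job_done())"
```

```text
the job is handed in; nothing more can be done
None
```

I dragged the case flush and square against the bench stop and pressed the cover shut under its catch, without touching the meter, alarm or mug. I handed the job in at about 10 s on the robot's clock; no verdict was returned.

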